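Park and chock a tray rocker

TASK

Park the tray rocker: first turn its dial back to the one long, thick mark on its scale and let go. Then take the wedge (not the flat spacer that looks like it), keep it flat on the bench and push it thin end first under the free edge of the tray platform until that edge has just lifted off its rests, about 4 mm. Finish still gripping the wedge there, the wedge alone carrying the edge; do not touch the platform or tray with the gripper, and leave everything else where it is.

Things in the scene. Friction and masses are not known exactly. Their poses are not given: they have to be found in the camera images.
- rocker: Tray rocker, fixed. Origin on the bench, on its centre line; +x runs level from the tray platform's free edge to the control housing (the wedge is pushed along +x), z up. White housing: box 50 mm high, x=15 to 165, y=-80 to 80 mm, dial on top. Two dark rails (the rests), 11 mm high, x=-170 to 30 mm, 16 mm wide at y=-69 and 69 mm; between them bare bench, 122 mm wide, free for the wedge
- rest_edge (a point): fixed point: middle of the platform's free edge when it rests (rocker x=-170 mm, y=0), on the underside, 11 mm above the bench. Axes as the rocker's: the wedge comes from its -x side and is pushed along its +x
- platform (a joint): platform's angle (rad) about a level hinge 180 mm behind the free edge, 15 mm above the bench. 0: on the rests; grows as the edge lifts (lift = 180 mm x angle; 4 mm is 0.022). Aluminium plate 180 x 154 x 8 mm, with a red-brown tray from 15 mm behind the edge, top 49 mm above the bench. About 0.7 kg, half of it on the edge: pushing takes 3 to 12 N. Falls back if the wedge is withdrawn
- free_edge (a point): middle of the platform's free edge, on its underside; moves with the platform, 11 mm above the bench at rest, higher by the lift
- dial (a joint): the dial's angle (rad), 0 to 4.2, growing clockwise seen from above; scale ticks every 0.35, the long thick mark is at 1.40. It starts clockwise of the mark, so it is turned counter-clockwise. Light friction (0.03 N m), stays where it is left, no detents
- dial_grip (a point): point on the dial's upright axis, 81 mm above the bench, at the height to grip its bar. +x points along the bar to the pointer end (white line), z up. The bar is 56 mm long along x, 14 mm wide, 61 to 95 mm above the bench, on a black disc 62 mm across
- dial_mark (a point): middle of the long thick mark (24 mm long, 7 mm wide) on the housing top, 48 mm from the dial's axis, 50 mm above the bench. The pointer end of the bar must point at it
- wedge_grip (a point): centre of the grip block (30 x 30 mm, 50 mm high) at the thick end of the wedge, 30 mm above its underside. +x points to the thin end, z up. Gripped across y (30 mm). The sloping top is 24 mm high 13 mm ahead (+x) of this point and falls evenly to 3 mm at 97 mm, the end. So it meets the resting edge (11 mm) when that is 65 mm ahead of this point, and has lifted it 4 mm when 49 mm ahead
- wedge: the wedge: loose, grey plastic, about 0.12 kg, 112 mm long, 30 mm wide throughout, slope 1 in 4, lying flat, left or right of the robot's middle. Origin: centre of its underside, 41 mm ahead of the grip block's centre; +x points to the thin end, 56 mm away
- spacer: look-alike flat spacer block, loose, grey plastic, 112 x 30 mm, with the same 50 mm high grip block at one end but a level top 22 mm high instead of a ramp; does not fit under the edge; leave alone. Origin: centre of its underside
- bottle_a: loose dropper bottle: glass body 38 mm across, red screw collar and rubber bulb, 96 mm tall; bystander. Origin: centre of its underside
- bottle_b: loose dropper bottle: glass body 38 mm across, red screw collar and rubber bulb, 96 mm tall; bystander. Origin: centre of its underside
- bottle_c: loose dropper bottle: glass body 38 mm across, red screw collar and rubber bulb, 96 mm tall; bystander. Origin: centre of its underside
- bottle_d: loose dropper bottle: glass body 38 mm across, red screw collar and rubber bulb, 96 mm tall; bystander. Origin: centre of its underside
- petri: loose closed petri dish, 90 mm across, 15 mm high; bystander. Origin: centre of its underside
- beaker: loose open glass beaker, 68 mm across, 85 mm tall; bystander. Origin: centre of its underside

How it is judged:
By the outcome, as a careful person would: the job done as asked, in the order asked, and still so for the second after the job is handed in, while the arm keeps its last pose, push and grip.
It also fails if it takes over 48 s, if anything falls off the work surface, if the arm or the gripper's body presses on something with over 40 N, if the wrist force passes 120 N, or if a joint passes its speed limit or range.

ROBOT

A 6-joint arm with a two-finger parallel gripper is mounted at the origin on the work surface. World frame = base frame: x ahead of the robot, y to its left, z up, the work surface at z = 0. Lengths are in mm, angles in rad, forces in N, time in s.
With the tool pointing down it reaches from about 275 to 750 mm from the base axis. Payload 10.2 kg.
Tool frame: the origin (TCP) lies between the finger pads; the fingertips stand 11 mm ahead of it and the grasp point (between the pads) lies 8 mm behind it (ctrl.nose_length is the distance from the TCP to the fingertips, in mm); x points along the fingers, y is the direction in which the jaws open and shut, and the axes are right-handed (so a half turn about x gives the same grasp; the last joint's range is limited). The gripper opens to 85 mm and grips with 20 to 120 N. Pads are 22 mm wide; open, the fingers measure 114 mm over their backs; the gripper's body (76 mm by 85 mm) begins 54 mm behind the grasp point. The pads swing forward as they close: fully open they stand 13 mm farther back than shut.
Start: joints at [-1.434, 0.313, 1.498, -0, 1.331, -0.223], TCP at [184.833, -491.394, 242.294] pointing down, gripper open.
Joint ranges: [-2.94, 2.94], [-0.97, 2.17], [0.19, 2.56], [-1.23, 4.37], [0.02, 3.11], [-2.88, 2.88]. Speed limits (rad/s): [2.39, 2.39, 3.01, 3.14, 3.14, 3.14].

INTERFACE

Orientations are given as a unit quaternion [w, x, y, z].
In Python, from rig import ctrl, capture, ticket gives the robot as it stands.
- The arm moves only by the tool step_arm, never from a script. Its argument "commands" is a list of rows, each a list of 2 entries, a list of its own where there are three numbers: the shift along the world's x, y, z normalised to -1 to 1, where 1 is 0.04 m, then the turn about the world's z normalised to -1 to 1, where 1 is 180 degrees. A call has 1 to 5 rows; each row shifts and turns the commanded pose from where the row before left it; what a row does not reach is not made up. A row lasts 1/10 s, in which the tool goes at most 50 mm and 8.59 degrees, less where a joint would pass 70% of its speed; a pose out of reach is approached as far as the arm can. A call with a number of a shift or a turn outside -1 to 1 is refused whole. A call with a gripper value outside its range is refused whole. "gripper" is the closure, from -1 (fully open) to 1 (shut), so that 0 is half open, set as the call begins (left out, the last holds). The fingers move at their own pace and stop on an object; "force" is the grip in N (left out, the last holds). Time passes only in rows, so rows that do not move let the fingers close. It gives the time, the measured TCP pose, the force and the opening at its end, in the units of the state.
- ctrl.sense(): the state, without advancing time (a new reading comes with each control period).
- capture(name): name is "scene" or "top"; returns a dict with "image" (420x560x3 uint8, blue, green, red), "fov_y" (degrees; the focal length in pixels is half the picture's height over the tangent of half this angle, whatever the lens; pixels are square), "cx", "cy" (the principal point, pixels), "origin" and "orientation" of the camera in the world. Camera axes: x right, y down, z forward; pixel columns grow to the right and rows downward; lengths in mm; the calibration is good to about 2 mm. A picture is of the moment at which its call begins. There is no depth.
- ticket.finish_job(): hands the job in, once; it reports no verdict.
The state is a dict: "time_s": time; "joints": joint angles; "dq": joint speeds; "tau": joint torques, N m; "eef_pos": TCP position; "ee_rot": TCP orientation; "force": force on the tool from outside, world axes, zero at the start; "wrist_torque": the same for the moment, N m; "grip_width": opening from 0.0 (shut) to 1.0 (fully open).
Only numpy, scipy, OpenCV 4.12 (cv2) and the standard library are available. Lean on these libraries where they do the work, as an engineer would, in place of code of your own. Each camera call takes 0.05 s, during which the arm holds its last target.

## Working session

There is one attempt and no reset: what is moved stays moved. The work goes in short steps, Python scripts to look and compute and a tool call to move; the robot and the scene stay as the last step left them, time stands still between calls to the robot, and variables do not carry over. Pictures are saved under pics/ and viewed, and the job is handed in when it is done.

Besides the shell and the picture viewer there is one more tool, called after "Call:" by a JSON object that holds its "fn" and its "kwargs". step_arm: Moves the arm, as the interface text tells. Its arguments: {"type":"object","properties":{"commands":{"type":"array","items":{"type":"array"}},"gripper":{"type":"number"},"force":{"type":"number"}},"required":["commands"]}

```bash
ls; mkdir -p pics
python3 - <<'E'
from rig import ctrl,capture
import cv2
for n in("scene","top"):
    c=capture(n); cv2.imwrite(f"pics/{n}0.png",c["image"]); print({k:v for k,v in c.items() if k!="image"})
print(ctrl.sense())
E
```

```text
pics
{'fov_y': 51.80855870502271, 'cx': 281.23658902558105, 'cy': 208.82805752394825, 'origin': array([1361.7118486 ,  322.63088965,  598.80785704]), 'orientation': array([-0.26002378,  0.48197997,  0.72612624, -0.41572061])}
{'fov_y': 46.55680969259174, 'cx': 283.2687299439309, 'cy': 200.11701465933675, 'origin': array([ 355.16681256,   -3.78591613, 1214.34288394]), 'orientation': array([ 0.07270084, -0.68478793,  0.72121422, -0.07503413])}
{'time_s': 0.1, 'joints': array([-1.43437844e+00,  3.13395440e-01,  1.49835115e+00,  8.92962895e-06,
        1.33093699e+00, -2.23371246e-01]), 'dq': array([-1.68803745e-03,  6.64940174e-04, -1.27267446e-03,  9.85431361e-05,
       -3.83606752e-04,  1.28496211e-04]), 'tau': array([ 3.46602370e-03, -4.12898612e+01, -2.60140175e+01, -1.27189842e-04,
        3.06654831e-03, -3.16239766e-05]), 'eef_pos': array([ 184.81749823, -491.18169457,  241.79531416]), 'ee_rot': array([ 0.12613371,  0.69571575,  0.12690412, -0.69567609]), 'force': array([ 0.48769673,  0.81124916, -0.22611198]), 'wrist_torque': array([-0.01640599,  0.00206277, -0.01114505]), 'grip_width': 1.002347981216397}
```

View pics/top0.png

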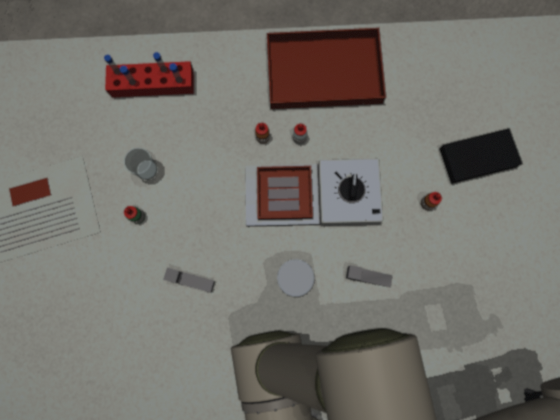

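View pics/scene0.png

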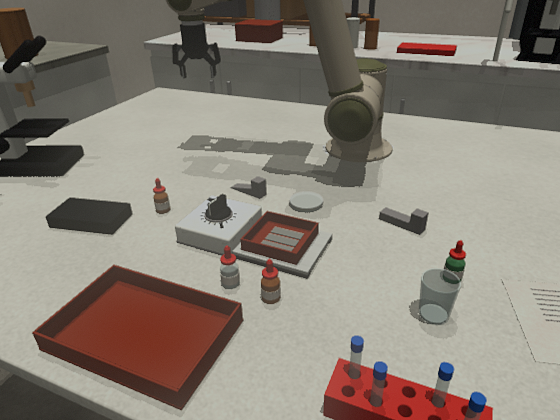

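```bash
cat > h.py <<'E'
import numpy as np,cv2
from scipy.spatial.transform import Rotation as R
def cam(c):
    q=c["orientation"]; f=c["image"].shape[0]/2/np.tan(np.radians(c["fov_y"])/2)
    return R.from_quat([q[1],q[2],q[3],q[0]]).as_matrix(),np.array(c["origin"]),f
def px2w(c,uv,z):
    Rm,o,f=cam(c); uv=np.atleast_2d(uv).astype(float)
    d=np.c_[(uv[:,0]-c["cx"])/f,(uv[:,1]-c["cy"])/f,np.ones(len(uv))]@Rm.T
    return o+d*((z-o[2])/d[:,2])[:,None]
def w2px(c,p):
    Rm,o,f=cam(c); q=(np.atleast_2d(p)-o)@Rm
    return np.c_[q[:,0]/q[:,2]*f+c["cx"],q[:,1]/q[:,2]*f+c["cy"]]
def crop(c,x,y,w,h,s,name):
    cv2.imwrite(name,cv2.resize(c["image"][y:y+h,x:x+w],None,fx=s,fy=s,interpolation=cv2.INTER_CUBIC))
E
python3 - <<'E'
from rig import ctrl,capture
from h import *
t=capture("top"); s=capture("scene")
np.save("t0.npy",t,allow_pickle=True);np.save("s0.npy",s,allow_pickle=True)
crop(t,235,150,160,85,5,"pics/a1.png")
a=cv2.resize(t["image"][258:300,155:225],None,fx=5.5,fy=5.5,interpolation=cv2.INTER_CUBIC)
b=cv2.resize(t["image"][258:300,335:405],None,fx=5.5,fy=5.5,interpolation=cv2.INTER_CUBIC)
c=cv2.resize(s["image"][195:240,370:440],None,fx=5.5,fy=5.5,interpolation=cv2.INTER_CUBIC)
d=cv2.resize(s["image"][165:210,220:290],None,fx=5.5,fy=5.5,interpolation=cv2.INTER_CUBIC)
cv2.imwrite("pics/a2.png",np.vstack([np.hstack([a,b]),np.hstack([c,d])]))
crop(s,165,180,180,100,4.4,"pics/a3.png")
E
```

```text
(no output)
```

View pics/a1.png

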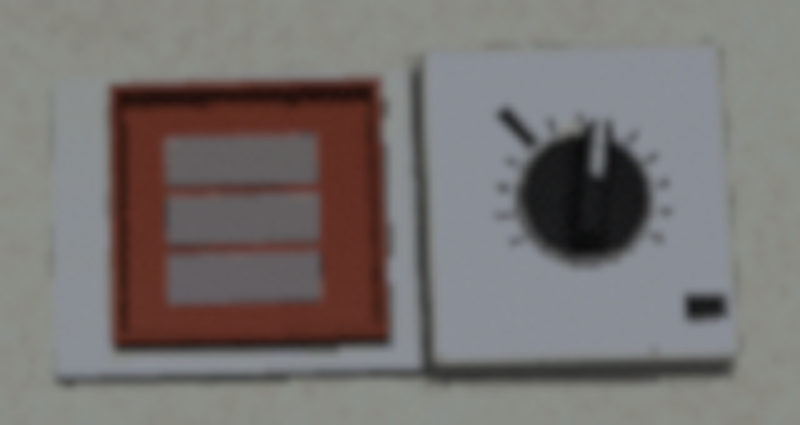

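View pics/a2.png

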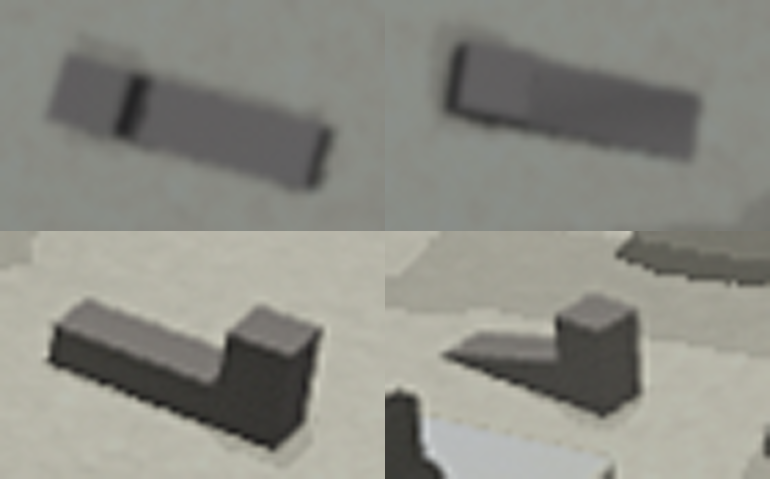

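View pics/a3.png

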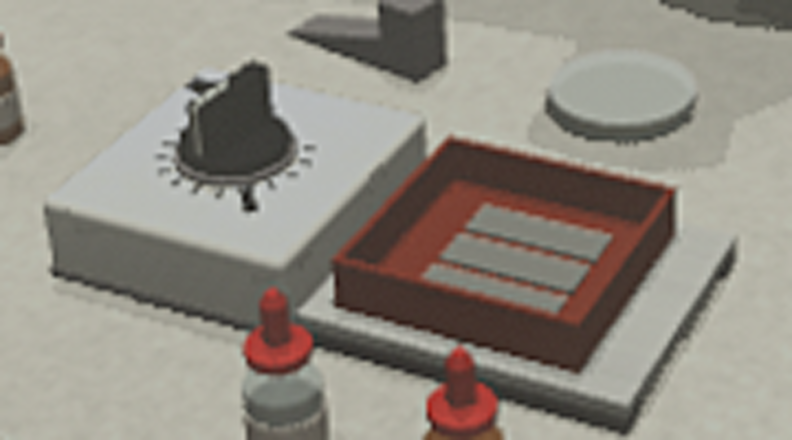

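Run:
```python
from h import *
t=np.load("t0.npy",allow_pickle=True).item()
def c2(x,y,ox,oy,s): return [(x+.5)/s-.5+ox,(y+.5)/s-.5+oy]
g=cv2.cvtColor(t["image"],cv2.COLOR_BGR2HSV)
# housing corners
H=np.array([c2(*p,235,150,5) for p in [(425,55),(718,48),(732,355),(435,360)]])
P=px2w(t,H,50); print("housing",P.round(1),P.mean(0).round(1), [np.linalg.norm(P[i]-P[(i+1)%4]).round(1) for i in range(4)])
Q=px2w(t,[c2(*p,235,150,5) for p in [(57,82),(57,378),(112,85),(383,80),(390,345),(115,347)]],[19,19,49,49,49,49]) if 0 else None
E=px2w(t,[c2(57,82,235,150,5),c2(57,378,235,150,5)],19); print("edge",E.round(1),E.mean(0).round(1),np.linalg.norm(E[0]-E[1]))
T=px2w(t,[c2(*p,235,150,5) for p in [(111,87),(383,80),(388,343),(117,347)]],49); print("tray",T.round(1),T.mean(0).round(1))
M=px2w(t,[c2(500,110,235,150,5),c2(530,142,235,150,5)],50); print("mark",M.round(1),M.mean(0))
L=px2w(t,[c2(602,123,235,150,5),c2(597,175,235,150,5)],95); print("line",L.round(1))
ti=px2w(t,[c2(*p,235,150,5) for p in [(515,241),(505,215),(511,161),(551,123),(634,136),(651,161),(664,183),(667,210),(656,239)]],50)
A=np.c_[2*ti[:,:2],np.ones(len(ti))]; s=np.linalg.lstsq(A,(ti[:,:2]**2).sum(1),rcond=None)[0]; print("axis",s[:2],np.sqrt(s[2]+s[0]**2+s[1]**2))
# wedge
W=px2w(t,[c2(p[0]-385,p[1],335,258,5.5) for p in [(466,42),(532,55),(525,122),(462,105)]],50);print("wedge block top",W.round(1),W.mean(0))
W=px2w(t,[c2(p[0]-385,p[1],335,258,5.5) for p in [(701,92),(693,160)]],3);print("tip",W.round(1),W.mean(0))
S=px2w(t,[c2(p[0],p[1],155,258,5.5) for p in [(70,52),(330,125)]],50);print("spacer",S)
for n,p,z in [("petri",(296,278),15),("bA",(300,128),90),("bB",(262,128),90),("bC",(131,213),90),("bD",(434,199),90),("beaker",(139,160),85)]: print(n,px2w(t,[p],z).round())
```

```text
housing [[ 697.7 -109.3   50. ]
 [ 693.7 -254.7   50. ]
 [ 539.5 -247.3   50. ]
 [ 544.5 -103.8   50. ]] [ 618.9 -178.8   50. ] [np.float64(145.5), np.float64(154.4), np.float64(143.5), np.float64(153.3)]
edge [[702.4  75.7  19. ]
 [550.3  81.1  19. ]] [626.3  78.4  19. ] 152.18399894123624
tray [[689.7  47.   49. ]
 [686.2 -87.7  49. ]
 [554.2 -81.8  49. ]
 [559.   49.4  49. ]] [622.3 -18.3  49. ]
mark [[ 667.6 -144.4   50. ]
 [ 650.6 -157.9   50. ]] [ 659.08087675 -151.13144751   50.        ]
line [[ 646.6 -186.7   95. ]
 [ 621.5 -182.3   95. ]]
axis [ 620.86685528 -182.06932876] 40.16333981857283
wedge block top [[ 436.6 -162.3   50. ]
 [ 429.6 -190.3   50. ]
 [ 401.3 -184.9   50. ]
 [ 409.9 -158.5   50. ]] [ 419.32790722 -173.98332965   50.        ]
tip [[ 412.3 -271.8    3. ]
 [ 382.7 -265.3    3. ]] [ 397.48484362 -268.51954327    3.        ]
spacer [[454.61597178 268.78526095  50.        ]
 [417.73573846 157.52504668  50.        ]]
petri [[415. -35.  15.]]
bA [[771. -64.  90.]]
bB [[776.  29.  90.]]
bC [[582. 344.  90.]]
bD [[ 578. -368.   90.]]
beaker [[712. 328.  85.]]
```

Run:
```python
from h import *
s=np.load("s0.npy",allow_pickle=True).item();t=np.load("t0.npy",allow_pickle=True).item()
ax=np.array([620.9,-182.0]);rx=np.array([-.031,-.9995]);ry=np.array([.9995,-.031]);e=np.array([626.3,78.4])
org=e+170*rx
pts=[]
for x,y,z in [(-170,77,19),(-170,-77,19),(-170,77,11),(15,80,50),(15,-80,50),(165,80,50),(165,-80,50),(165,80,0),(15,80,0),(90,0,95),(90,0,61),(90,0,50)]: pts.append([*(org+x*rx+y*ry),z])
pts.append([659.1,-151.1,50]); pts.append([646.6,-186.7,95])
wd=np.array([397.5-419.3,-268.5+174]);wd/=np.linalg.norm(wd);wn=np.array([-wd[1],wd[0]]);c=np.array([419.3,-174.])
print("wd",wd,np.degrees(np.arctan2(wd[1],wd[0])))
for a,b,z in [(-15,-15,50),(-15,15,50),(15,15,50),(15,-15,50),(97,15,3),(97,-15,3),(97,-15,0),(-15,15,0),(-15,-15,0)]: pts.append([*(c+a*wd+b*wn),z])
def draw(cm,x,y,w,h,k,n):
    im=cv2.resize(cm["image"][y:y+h,x:x+w],None,fx=k,fy=k,interpolation=cv2.INTER_CUBIC)
    for p in w2px(cm,pts):
        cv2.circle(im,tuple(int(v) for v in ((p-[x,y]+.5)*k)),3,(0,255,0),-1)
    cv2.imwrite(n,im)
draw(s,165,170,180,110,4.4,"pics/b1.png"); draw(t,235,150,170,145,4.1,"pics/b2.png")
```

```text
wd [-0.2247842  -0.97440857] -102.99018864604751
```

View pics/b1.png

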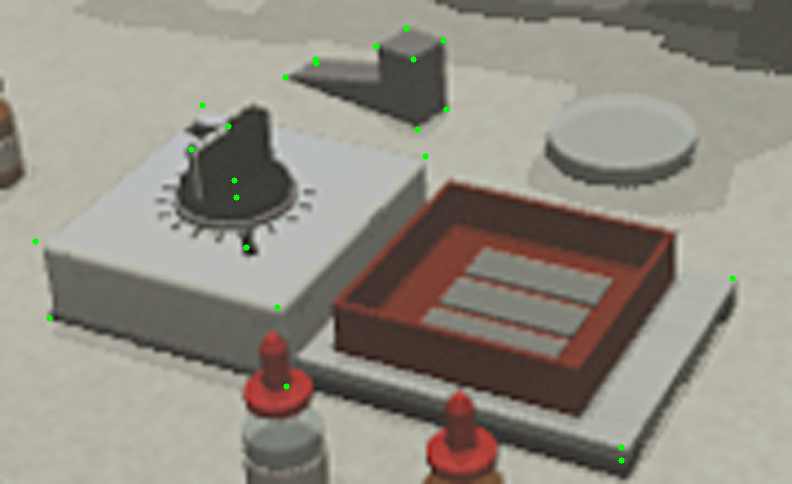

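View pics/b2.png

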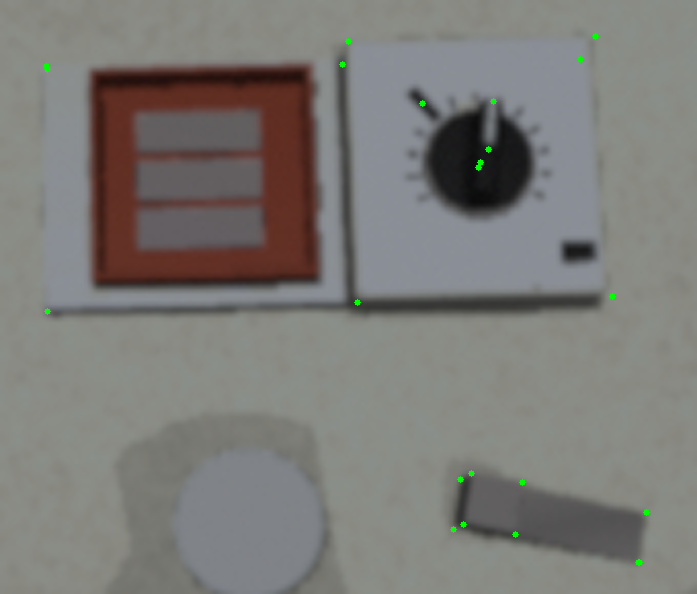

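```bash
cat >> h.py <<'E'
def yaw(st):
    q=st["ee_rot"]; M=R.from_quat([q[1],q[2],q[3],q[0]]).as_matrix(); return np.degrees(np.arctan2(M[1,1],M[0,1])),M.round(3)
E
python3 - <<'E'
from h import *
from rig import ctrl
s=ctrl.sense();print(yaw(s),ctrl.nose_length,s["time_s"],np.degrees(s["joints"]).round(1))
E
```

```text
(np.float64(-69.38462459156023), array([[-0.   ,  0.352, -0.936],
       [ 0.001, -0.936, -0.352],
       [-1.   , -0.001, -0.   ]])) 11.0 0.2 [-82.2  18.   85.8  -0.   76.3 -12.8]
```

Call:
{"fn": "step_arm", "kwargs": {"commands": [[[0.9, 0.64, 0], -0.0425], [[0.9, 0.64, 0], -0.0425], [[0.9, 0.64, 0], -0.0425], [[0.9, 0.64, 0], -0.0425], [[0.9, 0.64, 0], 0]], "gripper": -0.2, "force": 20}}

```text
time_s: 0.7
eef_pos: [365.9, -362.3, 242.3]
ee_rot: [-0.063, 0.704, -0.063, -0.704]
force: [0.1, -0.1, -0.2]
grip_width: 0.602
```

Call:
{"fn": "step_arm", "kwargs": {"commands": [[[0.9, 0.64, -0.2], 0], [[0.9, 0.64, -0.2], 0], [[0.9, 0.64, -0.3], 0], [[0.9, 0.64, -0.3], 0], [[0.9, 0.64, -0.3], 0]]}}

```text
time_s: 1.2
eef_pos: [545.9, -234.2, 189.7]
ee_rot: [0.061, -0.704, 0.061, 0.704]
force: [0.2, -0.7, 0.6]
grip_width: 0.597
```

Call:
{"fn": "step_arm", "kwargs": {"commands": [[[0.9, 0.64, -0.3], 0], [[0.7, 0.5, -0.3], 0], [[0, 0, 0], 0], [[0, 0, 0], 0]]}}

```text
time_s: 1.6
eef_pos: [608.6, -189.5, 165.6]
ee_rot: [0.061, -0.704, 0.061, 0.705]
force: [-0.5, 0.0, 0.9]
grip_width: 0.598
```

Call:
{"fn": "step_arm", "kwargs": {"commands": [[[0.3, 0.19, -0.4], 0], [[0, 0, -0.6], 0], [[0, 0, -0.5], 0], [[0, 0, 0], 0]]}}

```text
time_s: 2.0
eef_pos: [618.9, -182.9, 104.2]
ee_rot: [0.062, -0.703, 0.061, 0.706]
force: [-0.3, 0.5, 0.0]
grip_width: 0.598
```

Run:
```python
from h import *
from rig import ctrl,capture
s=ctrl.sense();print(yaw(s)[0],s["eef_pos"],s["force"])
t=capture("top");crop(t,290,140,120,100,6,"pics/c1.png")
t=capture("scene");crop(t,165,150,120,100,6,"pics/c2.png")
```

```text
-100.0280714148327 [ 618.88514907 -182.89677857  104.23247285] [-0.33940171  0.50272455  0.03754165]
```

View pics/c2.png

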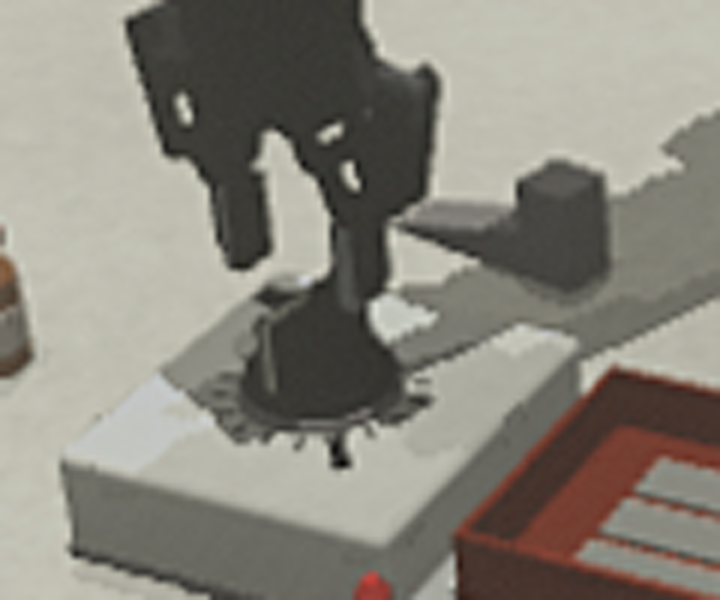

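Call:
{"fn": "step_arm", "kwargs": {"commands": [[[0.04, 0.02, -0.4], 0], [[0, 0, -0.25], 0], [[0, 0, 0], 0]]}}

```text
time_s: 2.4
eef_pos: [621.4, -181.2, 78.4]
ee_rot: [0.062, -0.703, 0.061, 0.705]
force: [-0.5, 0.1, -0.2]
grip_width: 0.6
```

Call:
{"fn": "step_arm", "kwargs": {"commands": [[[0, 0, 0], 0], [[0, 0, 0], 0], [[0, 0, 0], 0], [[0, 0, 0], 0], [[0, 0, 0], 0]], "gripper": 1, "force": 20}}

```text
time_s: 2.9
eef_pos: [622.7, -181.1, 80.9]
ee_rot: [-0.061, 0.705, -0.061, -0.704]
force: [2.2, 5.5, 4.4]
grip_width: 0.162
```

Call:
{"fn": "step_arm", "kwargs": {"commands": [[[0, 0, 0], 0], [[0, 0, 0], 0]]}}

```text
time_s: 3.1
eef_pos: [622.7, -181.1, 81.0]
ee_rot: [-0.061, 0.705, -0.061, -0.704]
force: [2.2, 4.8, 4.6]
grip_width: 0.159
```

Run:
```python
from h import *
from rig import ctrl,capture
s=ctrl.sense();print(yaw(s)[0],s["eef_pos"],s["force"],s["wrist_torque"],s["grip_width"]*85)
```

```text
-99.93022053416053 [ 622.69230114 -181.10504349   80.95834268] [2.2486534  4.75309876 4.63127013] [ 0.84238751 -0.21120493 -0.05912224] 13.493136840431058
```

Call:
{"fn": "step_arm", "kwargs": {"commands": [[[0, 0, 0.03], 0.045], [[0, 0, 0], 0.045], [[0, 0, 0], 0.045], [[0, 0, 0], 0.045], [[0, 0, 0], 0.045]]}}

```text
time_s: 3.6
eef_pos: [622.5, -180.0, 81.0]
ee_rot: [0.188, 0.682, 0.189, -0.681]
force: [2.9, 10.6, -1.2]
grip_width: 0.156
```

Call:
{"fn": "step_arm", "kwargs": {"commands": [[[0, 0, 0], 0.0445], [[0, 0, 0], 0], [[0, 0, 0], 0]]}}

```text
time_s: 3.9
eef_pos: [622.4, -179.8, 81.0]
ee_rot: [0.233, 0.668, 0.235, -0.667]
force: [2.7, 11.1, -0.3]
grip_width: 0.16
```

Run:
```python
from h import *
from rig import ctrl,capture
s=ctrl.sense();print(yaw(s)[0],s["eef_pos"],s["force"],s["wrist_torque"],s["grip_width"]*85)
```

```text
-51.38773082293814 [ 622.40060827 -179.75199668   80.99229147] [ 2.69792631 11.06136722 -0.31867587] [ 1.5561379  -0.65695339 -0.01753314] 13.611717796089868
```

Call:
{"fn": "step_arm", "kwargs": {"commands": [[[0, 0, 0], 0], [[0, 0, 0], 0], [[0, 0, 0], 0]], "gripper": -0.2}}

```text
time_s: 4.2
eef_pos: [622.1, -182.0, 81.5]
ee_rot: [-0.234, -0.667, -0.233, 0.668]
force: [0.1, -0.1, -0.1]
grip_width: 0.599
```

Call:
{"fn": "step_arm", "kwargs": {"commands": [[[0, 0, 0.6], 0], [[0, 0, 0.9], 0], [[0, 0, 0.9], 0], [[-0.9, 0, 0.5], 0.0425], [[-0.9, 0, 0], 0.0425]]}}

```text
time_s: 4.7
eef_pos: [550.3, -182.3, 200.4]
ee_rot: [0.324, 0.631, 0.32, -0.628]
force: [0.4, -0.4, -0.4]
grip_width: 0.601
```

Call:
{"fn": "step_arm", "kwargs": {"commands": [[[-0.9, 0, 0], 0.0425], [[-0.9, 0, 0], 0.0425], [[-0.9, 0, 0], 0.0425], [[0, 0, 0], 0]]}}

```text
time_s: 5.1
eef_pos: [439.3, -181.4, 197.7]
ee_rot: [-0.44, -0.553, -0.44, 0.554]
force: [0.5, -0.1, -0.6]
grip_width: 0.601
```

Run:
```python
from h import *
from rig import ctrl,capture
s=ctrl.sense();print(yaw(s)[0],s["eef_pos"],s["force"])
t=capture("top");crop(t,290,140,120,100,6,"pics/d1.png")
np.save("t1.npy",t,allow_pickle=True)
t=capture("scene");crop(t,165,150,120,100,6,"pics/d2.png")
np.save("s1.npy",t,allow_pickle=True)
```

```text
-13.062380309015055 [ 439.27283274 -181.42869854  197.6838551 ] [ 0.52752519 -0.08893134 -0.62195268]
```

View pics/d1.png

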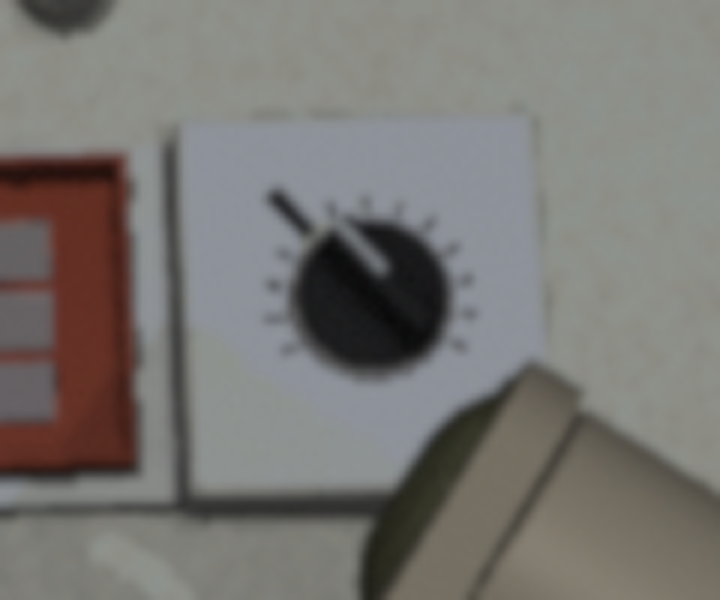

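View pics/d2.png

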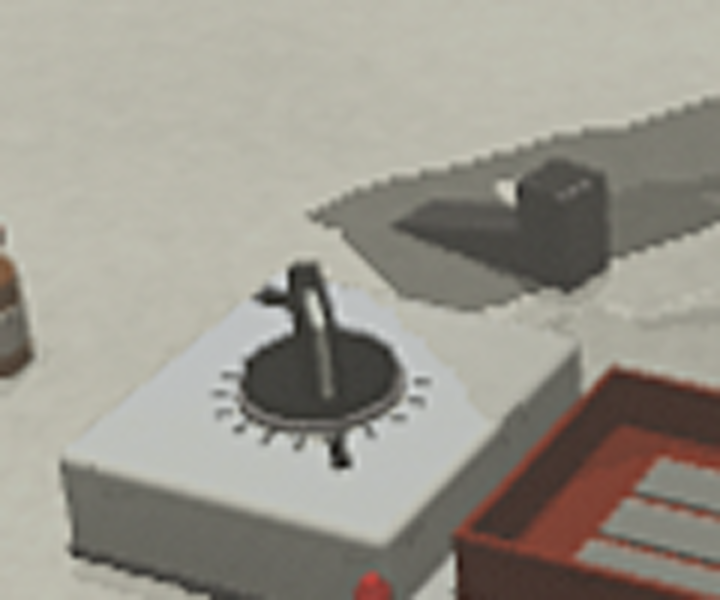

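Run:
```python
from h import *
t=np.load("t1.npy",allow_pickle=True).item()
im=t["image"][160:215,325:375]
cv2.imwrite("pics/e1.png",cv2.resize(im,None,fx=12,fy=10.9,interpolation=cv2.INTER_NEAREST)) if 0 else cv2.imwrite("pics/e1.png",cv2.resize(im,None,fx=10.9,fy=10.9,interpolation=cv2.INTER_LANCZOS4))
c2=lambda x,y:[(x+.5)/6-.5+290,(y+.5)/6-.5+140]
L=px2w(t,[c2(340,222),c2(388,272)],95);M=px2w(t,[c2(275,192),c2(308,233)],50)
ti=px2w(t,[c2(*p) for p in [(290,350),(275,319),(273,286),(284,255),(365,203),(400,210),(430,222),(453,247),(466,280),(471,314),(460,345)]],50)
A=np.c_[2*ti[:,:2],np.ones(len(ti))]; s=np.linalg.lstsq(A,(ti[:,:2]**2).sum(1),rcond=None)[0]; print("axis",s[:2],np.sqrt(s[2]+s[0]**2+s[1]**2), (np.linalg.norm(ti[:,:2]-s[:2],axis=1)).round(1))
ang=lambda v:np.degrees(np.arctan2(v[1],v[0])).round(1)
print(ang(L[0]-L[1]),ang(M[0]-M[1]))
a=s[:2]
print(ang(L[0][:2]-a),ang(L[1][:2]-a),ang(M.mean(0)[:2]-a),[ang(x[:2]-a) for x in ti])
print(L,M)
```

```text
axis [ 620.38206038 -182.46679088] 40.27532749969921 [40.  40.5 40.5 39.9 40.6 39.6 40.9 40.4 39.6 40.8 40.2]
39.1 34.1
38.1 -51.3 38.2 [np.float64(119.2), np.float64(98.9), np.float64(79.3), np.float64(59.4), np.float64(-0.7), np.float64(-21.6), np.float64(-40.4), np.float64(-60.2), np.float64(-81.4), np.float64(-101.9), np.float64(-121.5)]
[[ 641.90201903 -165.57013985   95.        ]
 [ 620.66723563 -182.82239453   95.        ]] [[ 667.53741377 -146.37252369   50.        ]
 [ 649.46531178 -158.60414608   50.        ]]
```

View pics/e1.png

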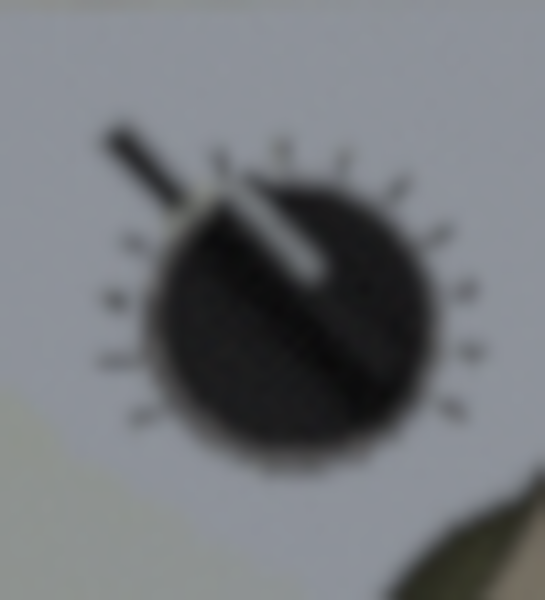

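Call:
{"fn": "step_arm", "kwargs": {"commands": [[[-0.5, 0.19, -0.7], 0], [[0, 0, -0.9], 0], [[0, 0, -1], 0], [[0, 0, 0], 0], [[0, 0, 0], 0]]}}

```text
time_s: 5.7
eef_pos: [423.1, -174.3, 94.2]
ee_rot: [-0.439, -0.554, -0.439, 0.554]
force: [0.1, 0.3, 0.6]
grip_width: 0.6
```

Run:
```python
from h import *
from rig import ctrl,capture
s=ctrl.sense();print(yaw(s)[0],s["eef_pos"],s["force"])
t=capture("top");crop(t,310,220,120,100,6,"pics/f1.png")
t=capture("scene");crop(t,195,130,120,100,6,"pics/f2.png")
```

```text
-13.200582346558562 [ 423.09210145 -174.29971786   94.17632911] [0.09668952 0.29731888 0.5818239 ]
```

View pics/f2.png

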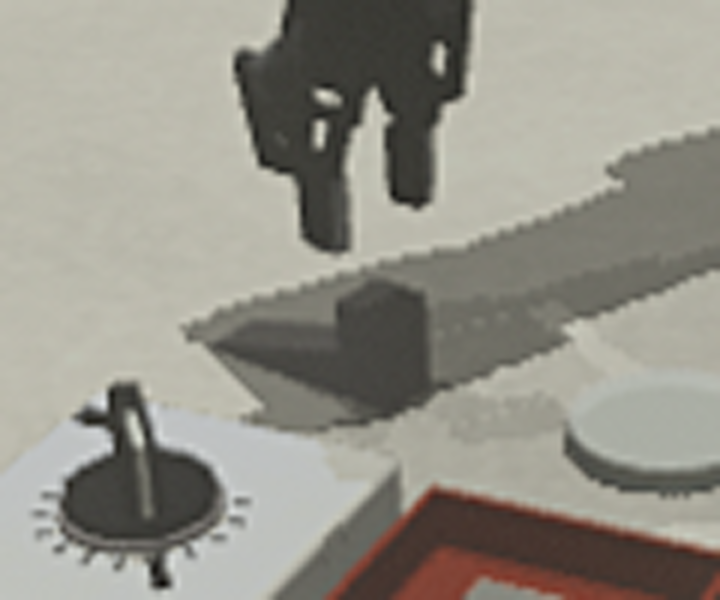

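Call:
{"fn": "step_arm", "kwargs": {"commands": [[[-0.09, 0, -0.4], 0], [[0, 0, -0.75], 0], [[0, 0, -0.6], 0], [[0, 0, 0], 0]]}}

```text
time_s: 6.2
eef_pos: [418.4, -173.8, 22.9]
ee_rot: [-0.439, -0.554, -0.44, 0.554]
force: [1.2, 0.6, 0.3]
grip_width: 0.599
```

Call:
{"fn": "step_arm", "kwargs": {"commands": [[[0, 0, 0], 0], [[0, 0, 0], 0], [[0, 0, 0], 0], [[0, 0, 0], 0], [[0, 0, 0], 0]], "gripper": 1, "force": 50}}

```text
time_s: 6.7
eef_pos: [419.7, -174.7, 25.4]
ee_rot: [0.441, 0.554, 0.438, -0.554]
force: [1.0, 0.5, 8.0]
grip_width: 0.344
```

Run:
```python
from h import *
from rig import ctrl,capture
s=ctrl.sense();print(yaw(s)[0],s["eef_pos"],s["force"],s["grip_width"]*85)
t=capture("top");crop(t,310,220,120,100,6,"pics/g1.png")
t=capture("scene");crop(t,195,130,120,100,6,"pics/g2.png")
```

```text
-13.179195666239467 [ 419.68241101 -174.65593488   25.35211734] [0.9582753  0.45937127 7.99379052] 29.242972622884476
```

View pics/g2.png

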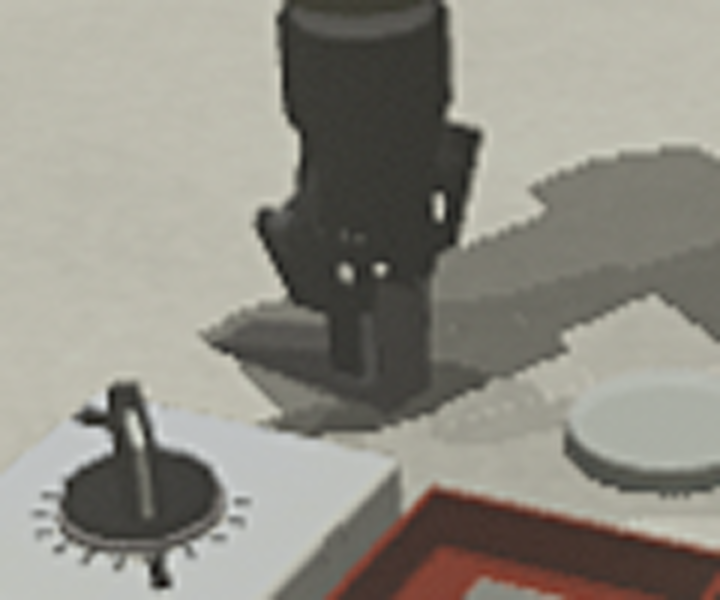

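Call:
{"fn": "step_arm", "kwargs": {"commands": [[[0, 0, 0.5], 0], [[0, 0, 0.9], 0], [[0, 0, 0.9], 0], [[0, 0, 0.9], 0], [[0.35, 0.6, 0.3], 0]]}}

```text
time_s: 7.3
eef_pos: [433.5, -151.9, 168.1]
ee_rot: [0.441, 0.555, 0.436, -0.554]
force: [0.6, 0.3, -2.2]
grip_width: 0.345
```

Call:
{"fn": "step_arm", "kwargs": {"commands": [[[0.5, 0.88, 0], 0.0158], [[0.5, 0.88, 0], 0.0158], [[0.5, 0.88, 0], 0.0158], [[0.5, 0.88, 0], 0.0158], [[0.5, 0.88, 0], 0]]}}

```text
time_s: 7.8
eef_pos: [533.3, 27.7, 164.8]
ee_rot: [0.493, 0.508, 0.492, -0.507]
force: [1.2, -0.4, -0.7]
grip_width: 0.344
```

Call:
{"fn": "step_arm", "kwargs": {"commands": [[[0.5, 0.88, 0], 0], [[0.5, 0.88, 0], 0], [[0.5, 0.88, 0], 0], [[0.5, 0.88, 0], 0], [[0.3, 0.5, 0], 0]]}}

```text
time_s: 8.3
eef_pos: [625.3, 189.6, 164.6]
ee_rot: [0.493, 0.508, 0.492, -0.507]
force: [0.2, -1.0, -0.7]
grip_width: 0.348
```

Call:
{"fn": "step_arm", "kwargs": {"commands": [[[0, 0, 0], 0], [[0, 0, 0], 0]]}}

```text
time_s: 8.5
eef_pos: [624.4, 186.9, 164.1]
ee_rot: [0.492, 0.508, 0.492, -0.508]
force: [0.0, 0.1, -1.2]
grip_width: 0.338
```

Run:
```python
from h import *
from rig import ctrl,capture
s=ctrl.sense();print(yaw(s),s["eef_pos"],s["force"],s["grip_width"]*85)
t=capture("top");crop(t,150,130,190,120,4.2,"pics/i1.png")
t=capture("scene");crop(t,265,130,180,140,4.2,"pics/i2.png")
```

```text
(np.float64(-1.7702971029061254), array([[ 0.   ,  1.   , -0.031],
       [-0.   , -0.031, -1.   ],
       [-1.   ,  0.   ,  0.   ]])) [624.4454004  186.88863669 164.08028345] [ 0.00582392  0.10696179 -1.24012052] 28.77162836790937
```

View pics/i2.png

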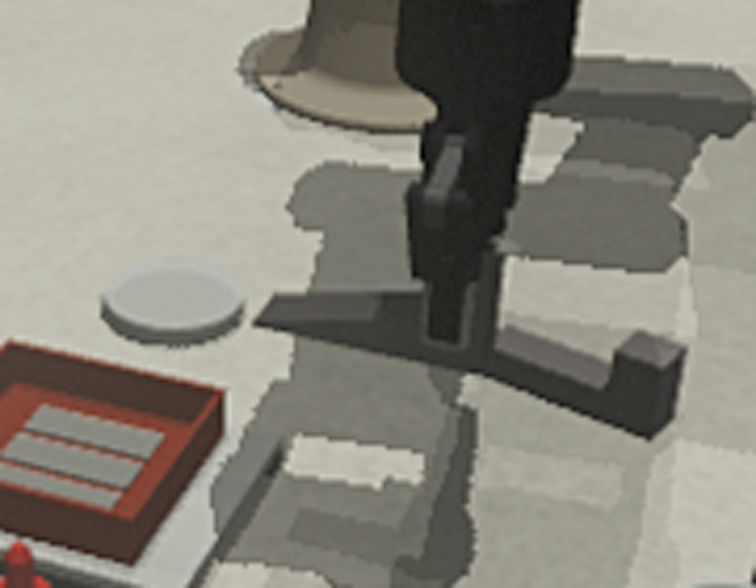

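View pics/i1.png

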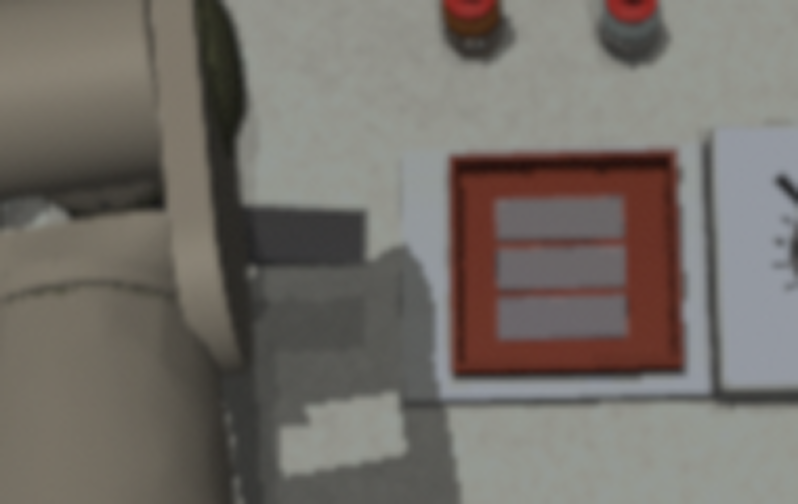

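Call:
{"fn": "step_arm", "kwargs": {"commands": [[[0.125, 0.1, -0.7], 0], [[0, 0, -0.9], 0], [[0, 0, -0.9], 0], [[0, 0, -0.7], 0], [[0, 0, 0], 0]]}}

```text
time_s: 9.1
eef_pos: [627.4, 189.6, 32.1]
ee_rot: [-0.49, -0.506, -0.493, 0.51]
force: [-0.9, 0.3, -1.3]
grip_width: 0.342
```

Call:
{"fn": "step_arm", "kwargs": {"commands": [[[0, 0, -0.1], 0], [[0, 0, 0], 0]]}}

```text
time_s: 9.3
eef_pos: [630.5, 190.6, 33.3]
ee_rot: [0.493, 0.509, 0.491, -0.507]
force: [0.2, 0.1, -1.3]
grip_width: 0.347
```

Call:
{"fn": "step_arm", "kwargs": {"commands": [[[0, 0, -0.12], 0], [[0, 0, 0], 0], [[0, 0, 0], 0]]}}

```text
time_s: 9.6
eef_pos: [629.8, 190.9, 27.1]
ee_rot: [0.492, 0.508, 0.492, -0.508]
force: [0.1, 0.4, -1.3]
grip_width: 0.346
```

Call:
{"fn": "step_arm", "kwargs": {"commands": [[[0, 0, -0.08], 0], [[0, 0, 0], 0], [[0, 0, 0], 0]]}}

```text
time_s: 9.9
eef_pos: [630.1, 191.0, 25.4]
ee_rot: [0.493, 0.508, 0.492, -0.507]
force: [-4.2, -0.8, 12.1]
grip_width: 0.342
```

Run:
```python
from h import *
from rig import ctrl,capture
s=ctrl.sense();print(yaw(s)[0],s["eef_pos"],s["force"],s["grip_width"]*85)
t=capture("top");crop(t,190,130,130,110,6,"pics/j1.png");np.save("t2.npy",t,allow_pickle=True)
t=capture("scene");crop(t,280,180,130,100,6,"pics/j2.png");np.save("s2.npy",t,allow_pickle=True)
```

```text
-1.793001680341146 [630.13449963 190.96795298  25.39417404] [-4.16209084 -0.81500568 12.08110781] 29.06758110681087
```

View pics/j1.png

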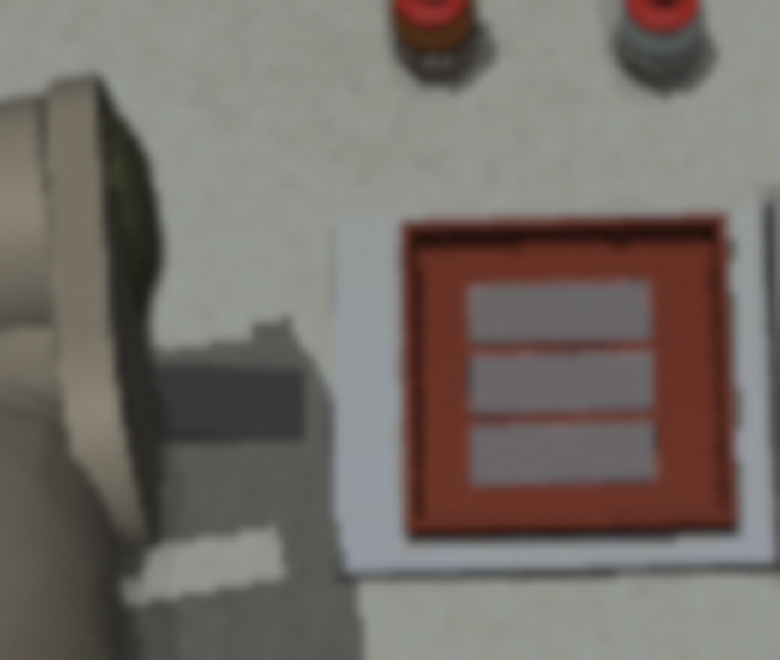

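View pics/j2.png

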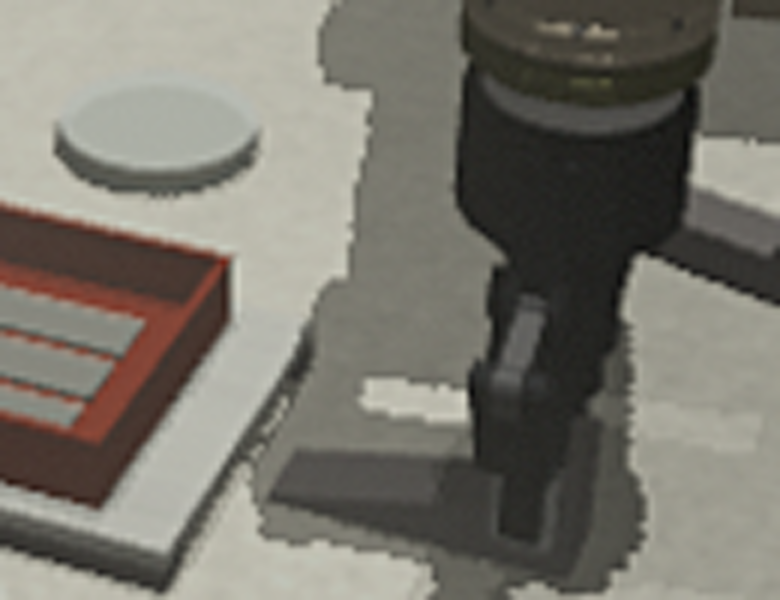

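Run:
```python
from h import *
t=np.load("t2.npy",allow_pickle=True).item();s=np.load("s2.npy",allow_pickle=True).item()
c2=lambda x,y,ox=190,oy=130:[(x+.5)/6-.5+ox,(y+.5)/6-.5+oy]
print(px2w(t,[c2(303,371),c2(303,439)],3).round(1)); print(px2w(t,[c2(333,222),c2(344,575),c2(338,403)],19).round(1))
print("scene tip",px2w(s,[c2(297,452,280,180),c2(270,496,280,180)],3).round(1))
print("scene edge",px2w(s,[c2(313,325,280,180),c2(165,555,280,180)],19).round(1))
```

```text
[[640.6  94.2   3. ]
 [611.2  95.1   3. ]]
[[700.9  78.   19. ]
 [549.6  78.8  19. ]
 [622.4  78.7  19. ]]
scene tip [[612.   97.6   3. ]
 [640.8  96.7   3. ]]
scene edge [[552.3  83.9  19. ]
 [704.6  79.6  19. ]]
```

Call:
{"fn": "step_arm", "kwargs": {"commands": [[[0, 0, 0.015], 0], [[-0.01, -0.35, 0], 0], [[-0.01, -0.35, 0], 0], [[-0.01, -0.2, 0], 0], [[0, 0, 0], 0]]}}

```text
time_s: 10.5
eef_pos: [629.4, 153.7, 25.4]
ee_rot: [0.493, 0.509, 0.491, -0.507]
force: [-0.7, -3.5, 5.7]
grip_width: 0.345
```

Call:
{"fn": "step_arm", "kwargs": {"commands": [[[0, 0, 0], 0], [[0, -0.05, 0], 0], [[0, 0, 0], 0]]}}

```text
time_s: 10.8
eef_pos: [629.4, 152.9, 25.4]
ee_rot: [0.493, 0.509, 0.491, -0.507]
force: [-0.1, 1.8, 6.7]
grip_width: 0.341
```

Call:
{"fn": "step_arm", "kwargs": {"commands": [[[0, -0.05, 0], 0], [[0, 0, 0], 0]]}}

```text
time_s: 11.0
eef_pos: [629.3, 151.2, 25.4]
ee_rot: [0.493, 0.509, 0.492, -0.507]
force: [0.3, 3.1, 6.8]
grip_width: 0.348
```

Call:
{"fn": "step_arm", "kwargs": {"commands": [[[0, -0.05, 0], 0], [[0, 0, 0], 0]]}}

```text
time_s: 11.2
eef_pos: [629.3, 149.3, 25.4]
ee_rot: [0.493, 0.509, 0.492, -0.507]
force: [0.2, 4.0, 5.1]
grip_width: 0.348
```

Call:
{"fn": "step_arm", "kwargs": {"commands": [[[0, -0.05, 0], 0], [[0, 0, 0], 0]]}}

```text
time_s: 11.4
eef_pos: [629.3, 147.3, 25.4]
ee_rot: [0.493, 0.509, 0.492, -0.507]
force: [-1.0, 3.9, 6.3]
grip_width: 0.346
```

Call:
{"fn": "step_arm", "kwargs": {"commands": [[[0, -0.05, 0], 0], [[0, 0, 0], 0]]}}

```text
time_s: 11.6
eef_pos: [629.3, 145.3, 25.4]
ee_rot: [0.493, 0.509, 0.492, -0.507]
force: [-0.3, 3.5, 6.6]
grip_width: 0.345
```

Call:
{"fn": "step_arm", "kwargs": {"commands": [[[0, -0.05, 0], 0], [[0, 0, 0], 0]]}}

```text
time_s: 11.8
eef_pos: [629.3, 143.9, 25.5]
ee_rot: [0.492, 0.509, 0.492, -0.506]
force: [0.7, 7.0, 6.6]
grip_width: 0.346
```

Call:
{"fn": "step_arm", "kwargs": {"commands": [[[0, -0.05, 0], 0], [[0, 0, 0], 0]]}}

```text
time_s: 12.0
eef_pos: [629.3, 142.5, 25.5]
ee_rot: [0.492, 0.509, 0.492, -0.506]
force: [0.9, 10.4, 5.8]
grip_width: 0.346
```

Call:
{"fn": "step_arm", "kwargs": {"commands": [[[0, -0.05, 0], 0], [[0, 0, 0], 0]]}}

```text
time_s: 12.2
eef_pos: [629.3, 140.6, 25.5]
ee_rot: [0.492, 0.509, 0.492, -0.506]
force: [0.8, 10.3, 5.3]
grip_width: 0.348
```

Call:
{"fn": "step_arm", "kwargs": {"commands": [[[0, -0.08, 0], 0], [[0, -0.08, 0], 0], [[0, -0.08, 0], 0], [[0, 0, 0], 0], [[0, 0, 0], 0]]}}

```text
time_s: 12.7
eef_pos: [629.3, 130.7, 25.5]
ee_rot: [0.492, 0.509, 0.492, -0.506]
force: [1.1, 9.0, 5.3]
grip_width: 0.348
```

Run:
```python
from h import *
from rig import ctrl,capture
s=ctrl.sense();print(yaw(s)[0],s["eef_pos"],s["force"],s["grip_width"]*85)
t=capture("top");crop(t,190,130,130,110,6,"pics/k1.png");np.save("t3.npy",t,allow_pickle=True)
t=capture("scene");crop(t,270,190,110,90,7,"pics/k2.png");np.save("s3.npy",t,allow_pickle=True)
```

```text
-1.7768794921541686 [629.27772017 130.70202933  25.45597206] [1.11098047 9.0284647  5.28942574] 29.594232683578664
```

View pics/k2.png

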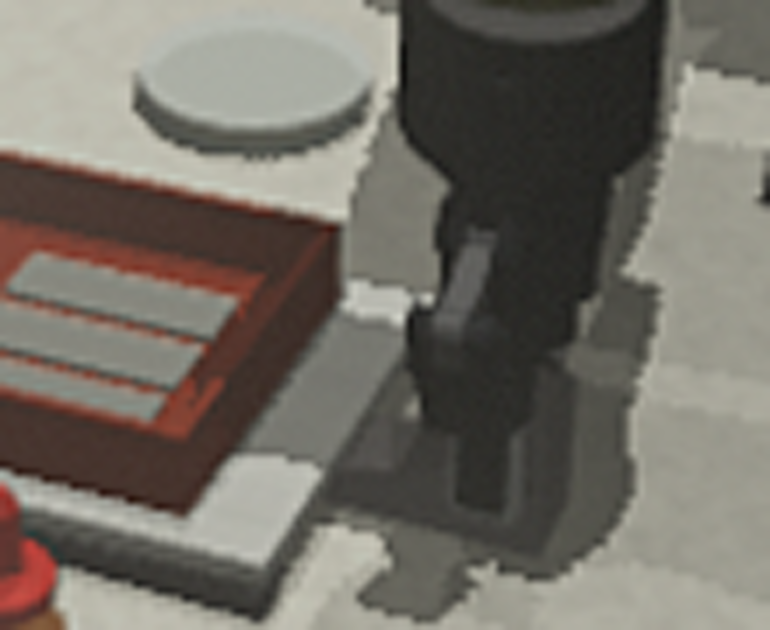

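View pics/k1.png

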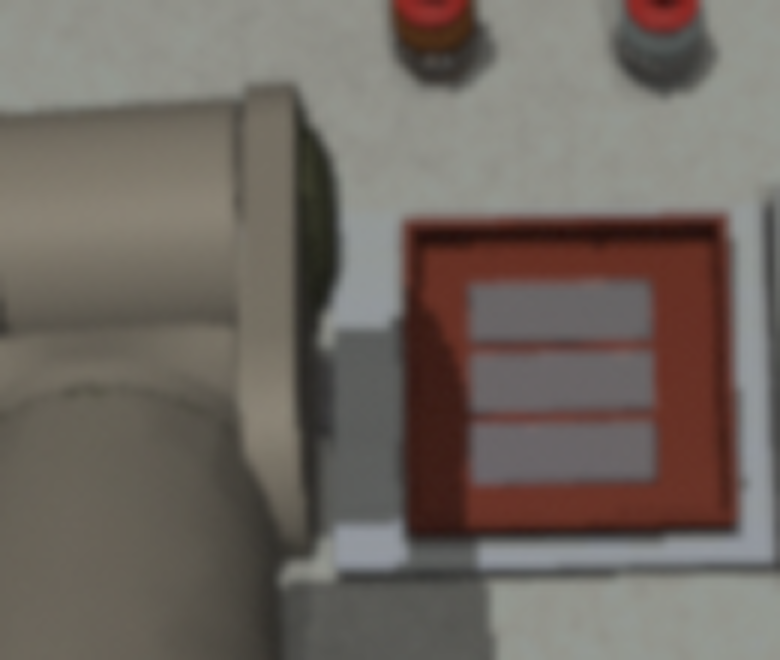

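Call:
{"fn": "step_arm", "kwargs": {"commands": [[[0, -0.065, 0], 0], [[0, 0, 0], 0], [[0, 0, 0], 0]]}}

```text
time_s: 13.1
eef_pos: [629.3, 128.3, 25.5]
ee_rot: [0.492, 0.509, 0.492, -0.506]
force: [-0.1, 8.4, 4.6]
grip_width: 0.344
```

Run:
```python
from h import *
from rig import ctrl,capture
s=ctrl.sense();print(yaw(s)[0],s["eef_pos"],s["force"],s["grip_width"]*85)
T=[np.load(f"s{i}.npy",allow_pickle=True).item() for i in (2,3)]
c=capture("scene");np.save("s4.npy",c,allow_pickle=True);T.append(c);crop(c,270,190,110,90,7,"pics/l2.png")
e=np.array([626.3,78.4]);rx=np.array([-.031,-.9995]);ry=np.array([.9995,-.031])
g=[cv2.cvtColor(x["image"],cv2.COLOR_BGR2GRAY) for x in T]
red=[(255*((x["image"][:,:,2].astype(int)-x["image"][:,:,0])/255)).clip(0,255).astype(np.uint8) for x in T]
names={"tray outer near":(15,66,49),"tray far":(15,-66,49),"plate near":(0,77,15),"tray hinge near":(147,66,49)}
for n,(x,y,z) in names.items():
    p=np.array([[*(e+x*rx+y*ry),z]]);u=w2px(c,p);k=w2px(c,p+[0,0,4*(180-x)/180])-u
    out=[]
    for ch in (g,red):
      for j in (1,2):
        q,st,er=cv2.calcOpticalFlowPyrLK(ch[0],ch[j],u.astype(np.float32).reshape(-1,1,2),None,winSize=(15,15),maxLevel=1)
        out.append((q.reshape(-1,2)-u)[0].round(2))
    print(n,u.round(),"exp4mm",k.round(2),*out)
```

```text
-1.7736776969705423 [629.27665598 128.26007605  25.46406152] [-0.10650472  8.40649676  4.59602416] 29.21733178652654
tray outer near [[301. 255.]] exp4mm [[ 0.   -1.41]] [-4.87  5.52] [-4.93  5.36] [-0.33 -1.02] [-0.27 -1.27]
tray far [[324. 223.]] exp4mm [[ 0.04 -1.33]] [ 2.52 -1.53] [ 2.14 -3.88] [-5.11  4.51] [-5.46  4.97]
plate near [[306. 273.]] exp4mm [[ 0.01 -1.49]] [-0.01 -0.44] [-0.1  -0.53] [0.01 0.03] [-0.02 -0.08]
tray hinge near [[246. 240.]] exp4mm [[-0.02 -0.27]] [-0.1   0.04] [-0.12  0.02] [-0.06 -0.28] [-0.09 -0.36]
```

View pics/l2.png

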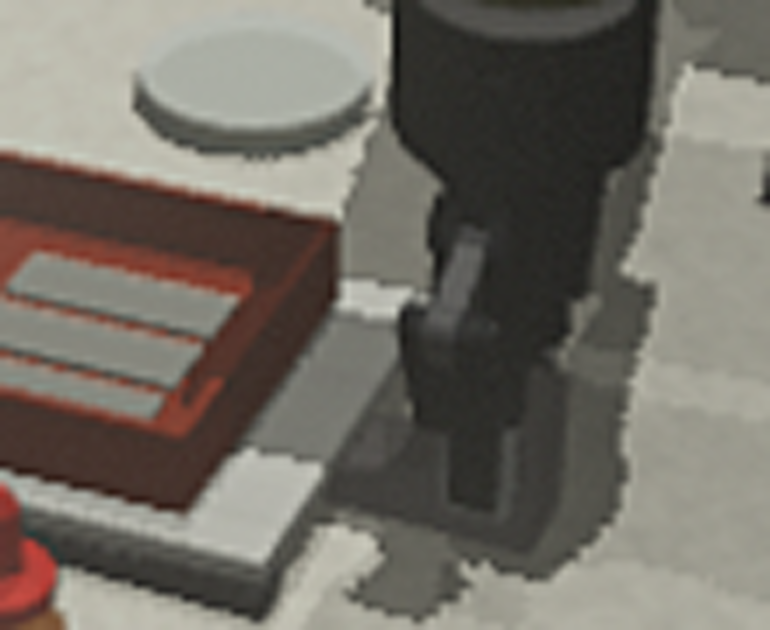

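Run:
```python
from h import *
S=[np.load(f"s{i}.npy",allow_pickle=True).item() for i in (0,1,2,3,4)]
e=np.array([626.3,78.4]);rx=np.array([-.031,-.9995]);ry=np.array([.9995,-.031])
c=S[0]
def prof(im,u,v): # redness transition subpixel
    r=im[:,:,2].astype(float)-im[:,:,0]; 
    col=np.array([r[y,u] for y in range(v-7,v+8)])
    hi=col[:5].mean();lo=col[-4:].mean();th=(hi+lo)/2
    for k in range(len(col)-1,0,-1):
        if col[k]<th<=col[k-1]: return v-7+k-1+(col[k-1]-th)/(col[k-1]-col[k]),hi-lo
    return np.nan,0
for (z,nm) in ((19,"wall bottom"),):
  res={i:[] for i in range(1,5)}
  for x in np.arange(20,135,3):
    p=np.array([[*(e+x*rx+66*ry),z]]);u=w2px(c,p)[0]; k=(w2px(c,p+[0,0,(180-x)/180])-u)[0,1]
    ui,vi=int(round(u[0])),int(round(u[1]))
    a,h=prof(c["image"],ui,vi)
    for i in range(1,5):
      b,h=prof(S[i]["image"],ui,vi); res[i].append((k,b-a))
  for i in res:
    r=np.array(res[i]);r=r[np.isfinite(r).all(1)&(abs(r[:,1])<4)]
    l=(r[:,0]@r[:,1])/(r[:,0]@r[:,0]);rs=r[:,1]-l*r[:,0]
    print(i,len(r),l.round(2),"+-",(rs.std()/np.sqrt((r[:,0]**2).sum())).round(2), np.median(r[:,1]/r[:,0]).round(2))
```

```text
1 36 -0.03 +- 0.04 -0.01
2 37 0.01 +- 0.05 0.02
3 35 2.73 +- 0.22 3.03
4 35 3.6 +- 0.23 3.66
```

Call:
{"fn": "step_arm", "kwargs": {"commands": [[[0, -0.025, 0], 0], [[0, 0, 0], 0], [[0, 0, 0], 0], [[0, 0, 0], 0], [[0, 0, 0], 0]]}}

```text
time_s: 13.65
eef_pos: [629.3, 127.5, 25.5]
ee_rot: [0.492, 0.509, 0.492, -0.506]
force: [0.8, 10.1, 5.5]
grip_width: 0.345
```

Call:
{"fn": "step_arm", "kwargs": {"commands": [[[0, 0, 0], 0], [[0, 0, 0], 0], [[0, 0, 0], 0], [[0, 0, 0], 0], [[0, 0, 0], 0]]}}

```text
time_s: 14.15
eef_pos: [629.3, 127.5, 25.5]
ee_rot: [0.492, 0.509, 0.492, -0.506]
force: [0.6, 11.3, 5.3]
grip_width: 0.344
```

Run:
```python
from h import *
from rig import ctrl,capture
s=ctrl.sense();print(yaw(s)[0],s["eef_pos"],s["force"],s["grip_width"]*85)
c=capture("scene");np.save("s4.npy",c,allow_pickle=True);cv2.imwrite("pics/m1.png",c["image"])
S=[np.load("s0.npy",allow_pickle=True).item(),c]
e=np.array([626.3,78.4]);rx=np.array([-.031,-.9995]);ry=np.array([.9995,-.031])
def prof(im,u,v):
    r=im[:,:,2].astype(float)-im[:,:,0]; col=r[v-7:v+8,u]
    th=(col[:5].mean()+col[-4:].mean())/2
    for k in range(len(col)-1,0,-1):
        if col[k]<th<=col[k-1]: return v-7+k-1+(col[k-1]-th)/(col[k-1]-col[k])
    return np.nan
r=[]
for x in np.arange(20,135,3):
    p=np.array([[*(e+x*rx+66*ry),19]]);u=w2px(c,p)[0]; k=(w2px(c,p+[0,0,(180-x)/180])-u)[0,1]
    ui,vi=np.round(u).astype(int); r.append((k,prof(c["image"],ui,vi)-prof(S[0]["image"],ui,vi)))
r=np.array(r);r=r[np.isfinite(r).all(1)&(abs(r[:,1])<4)]
print("lift",(r[:,0]@r[:,1])/(r[:,0]@r[:,0]),np.median(r[:,1]/r[:,0]))
t=capture("top");cv2.imwrite("pics/m2.png",t["image"])
```

```text
-1.7731169003994793 [629.27763273 127.49782314  25.47108827] [ 0.56401772 11.33701591  5.276414  ] 29.209312138949265
lift 3.521771046058477 3.674504576196355
```

View pics/m1.png

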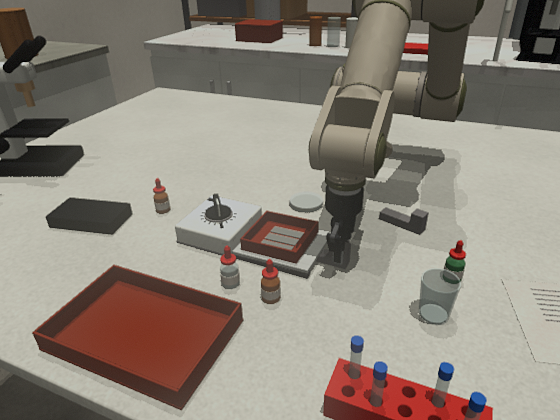

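View pics/m2.png

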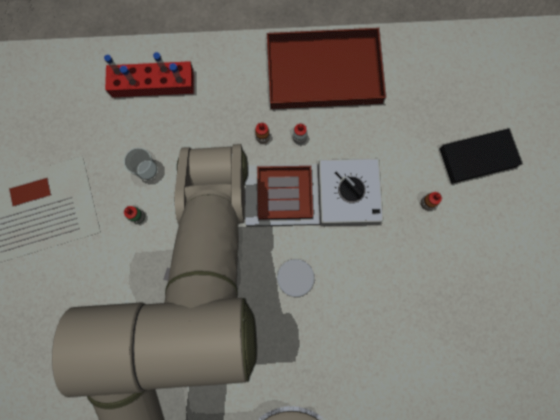

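```bash
python3 -c "
from rig import ticket
print(ticket.finish_job())"
```

```text
the job is handed in; nothing more can be done
None
```

I parked the tray rocker and handed the job in at about 14.3 s on the robot clock. No verdict was reported.

- **Dial:** I gripped the bar, turned it 48.5° counter-clockwise onto the long thick mark and let go. The top picture then put the pointer within about 1° of the mark.
- **Wedge:** I took the ramped piece (the one on the robot's right), carried it over and set it flat on the bench. I then pushed it under the middle of the free edge. The arm still grips it (29 mm opening), pushing with about 10 N and pressing down with about 5 N.
- **Lift:** the checks disagree slightly.

| Check | Lift |
|---|---|
| Tray shift in the scene picture | 3.5–3.7 mm |
| Edge and wedge-tip positions from the pictures | about 3.9 mm |
| Travel since the contact force rose | about 4.2 mm |

- **Other things:** in the last pictures the gripper stood clear of the platform and tray. The spacer, bottles, petri dish and beaker were where they started. The underside of the platform edge was not directly visible, so the edge being off its rests is inferred from the measured lift.

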